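Make up two assay kits

ROBOT

A 6-joint arm with a two-finger parallel gripper is mounted at the origin on the work surface. World frame = base frame: x ahead of the robot, y to its left, z up, the work surface at z = 0. Lengths are in m, angles in rad, forces in N, time in s.
With the tool pointing down it reaches from about 0.35 to 0.725 m from the base axis. Payload 6 kg.
Tool frame: the origin (TCP) lies midway between the tips of the shut fingers; the grasp point (between the pads) lies 19 mm behind it; z points along the fingers, y is the line along which they close (so a half turn about z gives the same grasp; the last joint's range is limited). The gripper opens to 85 mm and grips with 20 to 120 N. Pads are 22 mm wide; open, the fingers measure 114 mm over their backs; the gripper's body (76 mm by 85 mm) begins 54 mm behind the grasp point. The pads swing forward as they close: fully open they stand 13 mm farther back than shut.
Start: joints at [1.458, 0.04, 0.085, 0, -1.615, -0.334], TCP at [0.259, 0.541, 0.231] pointing down, gripper open.
Joint ranges: [-2.56, 2.56], [-1.29, 2.01], [-1.08, 1.49], [-3.29, 1.98], [-2.81, -0.18], [-2.99, 2.99]. Speed limits (rad/s): [2.57, 2.57, 3.01, 3.14, 3.14, 3.14].

INTERFACE

Orientations are given as a unit quaternion [x, y, z, w].
In Python, from workcell import arm, camera, camera_info gives the robot as it stands.
- The arm moves only by the tool servo_tool, never from a script. Its arguments are lists of equal length, an entry for each row: "grip": the opening, from 0 (shut) to 1 (fully open); "linear": the shift along the world's x, y, z in cm, a list of three; "rot": the turn, a rotation vector about the world's x, y, z in rad, a list of three. In form: {"grip": [grip, ...], "linear": [[x, y, z], ...], "rot": [[wx, wy, wz], ...]}. A call has 1 to 8 rows; each row shifts and turns the commanded pose from where the row before left it; what a row does not reach is not made up. A row lasts 1/12 s, in which the tool goes at most 41.7 mm and 7.16 degrees, less where a joint would pass 70% of its speed; a pose out of reach is approached as far as the arm can. A call is refused whole if a number of a shift passes 4.17 or a number of a turn 0.125, either way. A call with a gripper value outside its range is refused whole. The fingers move at their own pace and stop on an object; "grip_force" is the grip in N (left out, the last holds). Time passes only in rows, so rows that do not move let the fingers close. It gives the time, the measured TCP pose, the force, the opening and the grip force at its end, in the units of the state.
- arm.read_state(): the state, without advancing time (a new reading comes with each control period).
- camera(name): name is "side" or "top" or "wrist"; returns (picture, depth): 384x512x3 uint8, blue, green, red; 384x512 float32, m along the optical axis (not along the pixel's ray), 0 where there is no reading.
- camera_info(name): a dict with "vfov" (degrees; the focal length in pixels is half the picture's height over the tangent of half this angle, whatever the lens; pixels are square), "cx", "cy" (the principal point, pixels), "eye" and "rotation" of the camera in the world; the wrist camera has in their place "T_tool_cam" (4x4, takes a point from camera to tool coordinates, whose origin is the TCP and whose axes are the flange's). Camera axes: x right, y down, z forward; pixel columns grow to the right and rows downward; lengths in m; the calibration is good to about 2 mm. A picture is of the moment at which its call begins: read the wrist's pose just before it. camera_info takes no time and is no camera call.
- arm.hand_in(): hands the job in; it is judged then, once.
The state is a dict: "t": time; "joint_positions": joint angles; "qd": joint speeds; "tau": joint torques, N m; "eef_pos": TCP position; "eef_rot": TCP orientation; "force": force on the tool from outside, world axes, zero at the start; "torque": the same for the moment, N m; "finger_gap": opening from 0.0 (shut) to 1.0 (fully open); "gripper_force": force on a finger pad.
Only numpy, scipy, OpenCV 4.12 (cv2) and the standard library are available. Lean on these libraries where they do the work, as an engineer would, in place of code of your own. Each camera call takes 0.05 s, during which the arm holds its last target. There are 200 camera calls.

TASK

Make up the two assay kits from the stock on the bench: put the tall bottle and the aluminium block in the two-bay tray, and the squat jar, the tip box and the slim tube in the three-bay tray. Each stands upright on the floor of a bay of its own (any bay of its tray); leave the beaker, the well plate and the pipette where they are.

Things in the scene. Friction and masses are not known exactly. Their poses are not given: they have to be found in the camera images.
- tray_two: Fixed open grey plastic tray lying on the bench, two bays in a row along its own y axis, parted by thin walls. Outside 92 (x) x 176 (y) mm, 18 mm high; walls and floor 4 mm thick; each bay is 84 (x) x 86 (y) mm inside, bay centres at y = -45 and +45 mm. Origin: centre of its underside, z up. Stands on the left or on the right of the bench, turned up to 12 degrees.
- tray_three: Fixed open grey plastic tray lying on the bench, three bays in a row along its own y axis, parted by thin walls. Outside 92 (x) x 274 (y) mm, 18 mm high; walls and floor 4 mm thick; each bay is 84 (x) x 86 (y) mm inside, bay centres at y = -90, 0 and +90 mm. Origin: centre of its underside, z up. Stands on the left or on the right of the bench, turned up to 12 degrees.
- bottle: Tall white reagent bottle, straight round body 48 mm in diameter up to 92 mm, then a shoulder and a black cap 32 mm in diameter; 120 mm high in all, about 160 g. Loose, stands upright on the bench; origin: centre of its underside, z up along its axis.
- jar: Squat white jar, round, 54 mm in diameter up to 50 mm, with a black lid 52 mm in diameter; 64 mm high in all, about 120 g. Loose, stands upright on the bench; origin: centre of its underside, z up along its axis.
- tube: Slim white flat-bottomed capped tube, 28 mm in diameter and 100 mm high, the top 18 mm being the grey cap; about 60 g. Loose, stands upright on the bench; origin: centre of its underside, z up along its axis.
- tipbox: White pipette tip box, 52 (x) x 66 (y) mm, solid up to 44 mm, with rows of tip ends that stand 6 mm out of its top; about 110 g. Loose, lies flat on the bench with its long side (y axis) within 35 degrees of the world's y. It fits a bay either way round; with its long side along the row of bays the fingers open clear of the neighbouring bays. Origin: centre of its underside, z up.
- block: Bare aluminium tube block, 36 (x) x 68 (y) mm, 45 mm high, with ten dark wells in its flat top; about 300 g. Loose, lies flat on the bench with its long side (y axis) within 35 degrees of the world's y. It fits a bay either way round; with its long side along the row of bays the fingers open clear of the neighbouring bays. Origin: centre of its underside, z up.
- beaker: Glass beaker, round, 72 mm in diameter at the rim, 90 mm high, loose; bystander, leave it alone. Origin: centre of its underside.
- wellplate: White well plate, 127 (x) x 85 (y) mm, 14 mm high, loose; bystander, leave it alone. Origin: centre of its underside.
- pipette: Hand pipette lying on the bench along its y axis, about 256 mm long (y from -118 to +138 mm), 30 mm wide and 22 mm high, loose; bystander, leave it alone. Origin: on its underside, where handle and shaft meet.
Mind the look-alikes: they are no part of the job. What is shaped like the jar but blue is not meant.

How it is judged:
By the outcome, as a careful person would: the job done as asked, in the order asked, and still so for the second after the job is handed in, with the robot touching nothing.
It also fails if it takes over 128 s, if anything falls off the work surface, if the arm or the gripper's body presses on something with over 40 N, if the wrist force passes 120 N, or if a joint passes its speed limit or range.

## Working session

There is one attempt and no reset: what is moved stays moved. The work goes in short steps, Python scripts to look and compute and a tool call to move; the robot and the scene stay as the last step left them, time stands still between calls to the robot, and variables do not carry over. Pictures are saved under pics/ and viewed, at most 14 in all, crops included, and the job is handed in when it is done.

Besides the shell and the picture viewer there is one more tool, called after "Call:" as name(argument=value, ...) on one line, values as JSON. servo_tool: Moves the arm, as the interface text tells. Its arguments: {"type":"object","properties":{"grip":{"type":"array","items":{"type":"number"}},"linear":{"type":"array","items":{"type":"array","items":{"type":"number"}}},"rot":{"type":"array","items":{"type":"array","items":{"type":"number"}}},"grip_force":{"type":"number"}},"required":["grip","linear","rot"]}

```bash
mkdir -p pics; ls
cat > h.py <<'E'
import numpy as np, cv2
from workcell import arm, camera, camera_info
from scipy.spatial.transform import Rotation as R
def cam(name):
    i=camera_info(name); f=192/np.tan(np.radians(i['vfov'])/2)
    if name=='wrist':
        s=arm.read_state(); T=np.eye(4); T[:3,:3]=R.from_quat(s['eef_rot']).as_matrix(); T[:3,3]=s['eef_pos']
        T=T@np.array(i['T_tool_cam'])
    else:
        T=np.eye(4); r=np.array(i['rotation'])
        T[:3,:3]=r if r.shape==(3,3) else R.from_quat(r).as_matrix(); T[:3,3]=i['eye']
    return f,i['cx'],i['cy'],T
def shot(name):
    c=cam(name); p,d=camera(name); return c,p,d
def cloud(c,d):
    f,cx,cy,T=c; v,u=np.mgrid[:384,:512]
    P=np.stack([(u-cx)/f*d,(v-cy)/f*d,d],-1)@T[:3,:3].T+T[:3,3]; P[d==0]=np.nan; return P
def ray(c,u,v,z):
    f,cx,cy,T=c; r=T[:3,:3]@np.array([(u-cx)/f,(v-cy)/f,1]); return T[:3,3]+r*(z-T[2,3])/r[2]
E
python3 - <<'E'
from h import *
for n in('top','side'):
    c,p,d=shot(n); cv2.imwrite(f'pics/{n}0.png',cv2.resize(p,(768,576))); np.savez(f'{n}0.npz',p=p,d=d); print(n,c, camera_info(n).keys())
    P=cloud(c,d); print(np.nanmin(P,(0,1)),np.nanmax(P,(0,1)),(d==0).mean())
c=cam('wrist');print(c);print(camera_info('wrist')['T_tool_cam']);s=arm.read_state();print(s)
E
```

```text
pics
top (np.float64(411.83827867604595), 255.3639776680456, 186.79018258997294, array([[ 0.02611296, -0.98825427,  0.15057098,  0.3650697 ],
       [-0.99960746, -0.02428419,  0.01397183, -0.04649022],
       [-0.01015122, -0.15087672, -0.98850046,  1.51031382],
       [ 0.        ,  0.        ,  0.        ,  1.        ]])) dict_keys(['vfov', 'cx', 'cy', 'eye', 'rotation'])
[-0.10079041 -1.50629535 -0.77894303] [1.87446732 1.55577894 0.63455812] 0.0039215087890625
side (np.float64(414.03186422569974), 264.0663932002003, 196.10710002371457, array([[ 0.74234967, -0.38382817,  0.54917475, -0.15598443],
       [-0.66993295, -0.41257383,  0.61722984, -0.85945188],
       [-0.01033507, -0.82611062, -0.56341319,  0.78036456],
       [ 0.        ,  0.        ,  0.        ,  1.        ]])) dict_keys(['vfov', 'cx', 'cy', 'eye', 'rotation'])
[-0.23789155 -0.83337016 -0.77334413] [2.25163215 2.13484352 0.61056481] 0.004175821940104167
(np.float64(285.32770862317886), 256.01519450360695, 193.11654647588537, array([[-0.43213786, -0.87095825, -0.23385593,  0.31937818],
       [-0.90180281,  0.4181
[... 413 characters left out ...]
000000e+00]]
{'t': 0.1, 'joint_positions': array([ 1.45770673e+00,  4.07755201e-02,  8.39303409e-02, -4.00841930e-04,
       -1.61552522e+00, -3.33730043e-01]), 'qd': array([-0.00035278, -0.00077354,  0.0040144 ,  0.00236962,  0.00020753,
       -0.00193008]), 'tau': array([-4.75128792e-03, -3.69346869e+01,  3.48281372e+01,  6.95183560e+00,
       -4.42554097e-03,  2.21530463e-06]), 'eef_pos': array([0.25905203, 0.54086703, 0.23037755]), 'eef_rot': array([ 9.75149282e-01, -2.21547326e-01, -1.12360098e-04,  8.04297915e-04]), 'force': array([ 0.02865724,  0.03343844, -0.58850387]), 'torque': array([ 0.00254481, -0.03568598, -0.01381846]), 'gripper_force': 0.0, 'finger_gap': 1.0013541757694857}
```

View pics/top0.png

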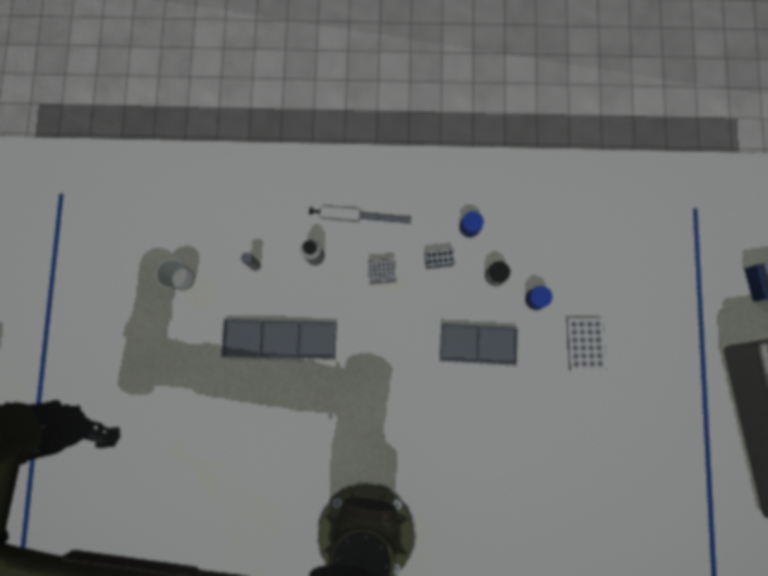

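View pics/side0.png

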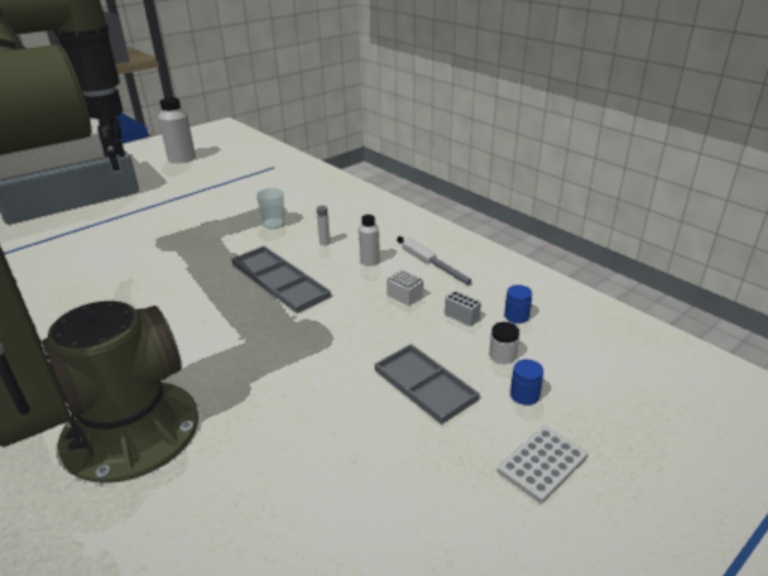

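The top view, at 768-wide scale, shows:
- Three-bay tray at (279,338), two-bay tray at (478,343).
- Bottle at (311,248), tube at (251,261), tip box at (381,269), block at (439,257).
- Beaker at (177,273), pipette at (360,215), plate at (586,343).

There are three candidates for the jar: (497,271) is white with a black lid, while (471,222) and (540,297) are blue. The white one fits the description. The side view also shows a second bottle at (175,130), far off across the blue line, so it isn't bench stock.

Run:
```python
from h import *
z=np.load('top0.npz');p,d=z['p'],z['d'];c=cam('top');P=cloud(c,d)
zs=np.load('side0.npz');Ps=cloud(cam('side'),zs['d'])
m=((P[...,2]>.008)&(P[...,0]>.3)&(P[...,0]<.9)&(abs(P[...,1])<.6)).astype(np.uint8)
n,l,st,ce=cv2.connectedComponentsWithStats(m)
for k in range(1,n):
    if st[k,4]<15: continue
    q=P[l==k]; h=np.percentile(q[:,2],92); t=q[q[:,2]>h-.012] 
    cc,wh,a=cv2.minAreaRect((t[:,:2]*1000).astype(np.float32))
    qs=Ps[(abs(Ps[...,0]-cc[0]/1e3)<.04)&(abs(Ps[...,1]-cc[1]/1e3)<.04)]
    print('px',(ce[k]*1.5).round(),'n',st[k,4],'zmax',h.round(3),'side z',np.percentile(qs[:,2],98).round(3),'ctr',np.round(cc),'size',np.round(wh),'ang',round(a,1))
t=P[(P[...,0]>.3)&(P[...,0]<.6)&(abs(P[...,1])<.3)][:,2];print('table',np.nanmedian(t))
p2=p[120:250,120:400];cv2.imwrite('pics/crop1.png',cv2.resize(p2,(784,364),interpolation=cv2.INTER_CUBIC))
```

```text
px [355. 214.] n 389 zmax 0.025 side z 0.022 ctr [757.  39.] size [253.  32.] ang 86.0
px [471. 223.] n 216 zmax 0.068 side z 0.064 ctr [ 738. -237.] size [50. 50.] ang 44.7
px [312. 251.] n 200 zmax 0.122 side z 0.119 ctr [652. 146.] size [28. 29.] ang 89.5
px [439. 258.] n 221 zmax 0.049 side z 0.045 ctr [ 650. -160.] size [37. 68.] ang 7.8
px [250. 260.] n 102 zmax 0.103 side z 0.098 ctr [626. 292.] size [25. 25.] ang 47.7
px [173. 274.] n 353 zmax 0.09 side z 0.088 ctr [588. 471.] size [70. 70.] ang 1.6
px [381. 270.] n 285 zmax 0.052 side z 0.05 ctr [615. -21.] size [52. 66.] ang 7.1
px [497. 272.] n 212 zmax 0.069 side z 0.064 ctr [ 615. -300.] size [48. 48.] ang 2.4
px [538. 297.] n 229 zmax 0.067 side z 0.064 ctr [ 558. -398.] size [51. 48.] ang 52.2
px [586. 344.] n 802 zmax 0.019 side z 0.015 ctr [ 452. -518.] size [129.  86.] ang 2.1
px [275. 337.] n 402 zmax 0.022 side z 0.018 ctr [446. 225.] size [ 92. 276.] ang 0.0
px [478. 343.] n 250 zmax 0.022 side z 0.017 ctr [ 446. -259.] size [184.  92.] ang 88.2
px [ 24. 404.] n 132 zmax 0.578 side z 0.578 ctr [303. 524.] size [16.  1.] ang 72.0
table 0.0008369986519872752
```

View pics/crop1.png

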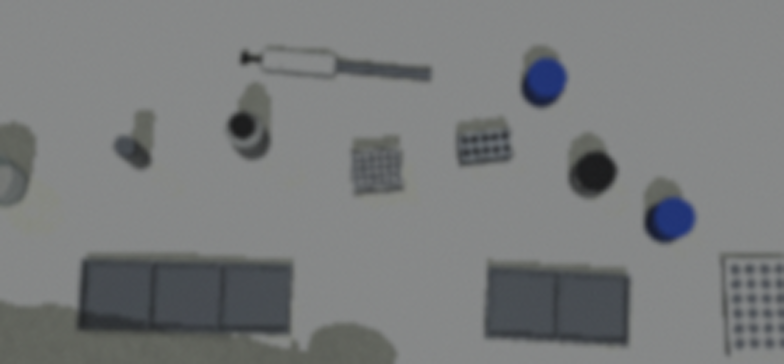

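The crop confirms the jar: the black-lidded one at (593,172), between blue look-alikes at (545,80) and (670,217). Next I'll move to an overview pose with the fingers closing along x.

Call:
servo_tool(grip=[1,1,1,1,1,1,1,1], linear=[[2,-3.1,0.9],[2,-3.1,0.9],[2,-3.1,0.9],[2,-3.1,0.9],[2,-3.1,0.9],[2,-3.1,0.9],[2,-3.1,0.9],[2,-3.1,0.9]], rot=[[0,0,-0.125],[0,0,-0.125],[0,0,-0.125],[0,0,-0.125],[0,0,-0.125],[0,0,-0.125],[0,0,-0.125],[0,0,-0.125]], grip_force=40)

```text
t: 0.77
eef_pos: [0.4197, 0.2914, 0.3035]
eef_rot: [0.748, -0.664, -0.0, 0.0]
force: [1.7, 1.1, -0.3]
finger_gap: 0.999
gripper_force: 0.0
```

Call:
servo_tool(grip=[1,1,1,1,1,1,1,1], linear=[[2,-3.1,0.9],[2,-3.1,0.9],[2,-3.1,0.9],[2,-3.1,0.9],[2,-3.1,0.9],[2,-3.1,0.9],[0,0,0],[0,0,0]], rot=[[0,0,-0.125],[0,0,0],[0,0,0],[0,0,0],[0,0,0],[0,0,0],[0,0,0],[0,0,0]])

```text
t: 1.43
eef_pos: [0.54, 0.1055, 0.3569]
eef_rot: [-0.705, 0.709, 0.0, -0.0]
force: [-0.3, -0.1, 0.6]
finger_gap: 1.0
gripper_force: 0.0
```

```bash
cat > meas.py <<'E'
from h import *
def boxes(P,lo=.008):
    m=((P[...,2]>lo)&(P[...,0]>.3)&(P[...,0]<.85)&(abs(P[...,1])<.6)).astype(np.uint8)
    n,l,st,ce=cv2.connectedComponentsWithStats(m)
    for k in range(1,n):
        if st[k,4]<100: continue
        q=P[l==k]; h=np.percentile(q[:,2],92); t=q[q[:,2]>h-.008]
        cc,wh,a=cv2.minAreaRect((t[:,:2]*1000).astype(np.float32))
        print('px',ce[k].round(),'n',st[k,4],'z',h.round(3),'ctr',np.round(cc,1),'size',np.round(wh),'ang',round(a,1))
if __name__=='__main__':
    import sys
    c,p,d=shot('wrist');P=cloud(c,d);cv2.imwrite(f'pics/{sys.argv[1]}.png',cv2.resize(p,(768,576)))
    s=arm.read_state();print(s['t'],s['eef_pos'].round(4),R.from_quat(s['eef_rot']).as_matrix()[:,1].round(4)); boxes(P)
E
python3 meas.py w1
```

```text
1.4833 [0.5394 0.1066 0.3566] [-1.      0.0028  0.0011]
px [183.   2.] n 108 z 0.024 ctr [ 648.3 -125.9] size [30.  1.] ang 8.3
px [124. 117.] n 2250 z 0.022 ctr [756.9  38.5] size [256.  30.] ang 86.1
px [206.  76.] n 1778 z 0.05 ctr [616.2 -19.6] size [52. 66.] ang 6.8
px [311. 221.] n 1662 z 0.018 ctr [446.1 225. ] size [ 92. 275.] ang 0.1
px [184. 188.] n 1223 z 0.12 ctr [653.7 146.8] size [30. 31.] ang 42.0
px [256. 331.] n 44447 z 0.454 ctr [541.3  92.1] size [ 16. 119.] ang 89.4
px [206. 271.] n 636 z 0.1 ctr [627.5 293.9] size [27. 27.] ang 59.2
```

View pics/w1.png

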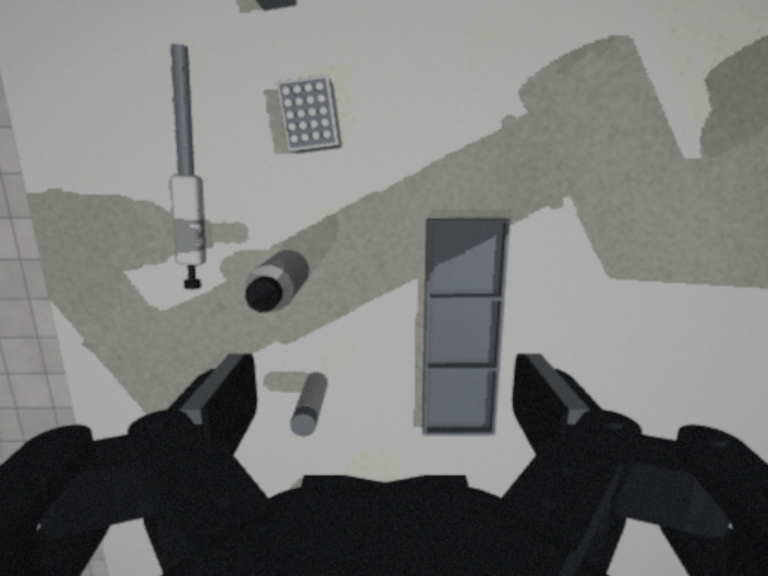

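The wrist view agrees with the top view to 2 mm and gives the heights directly: bottle 120 mm, tube 100 mm, tray 18 mm. At (x,y) pixels it shows the bottle cap at (264,293), the tube cap at (304,424), the tip box at (308,113) and the three-bay tray at (463,325). Next is the bottle grasp.

Call:
servo_tool(grip=[1,1,1,1,1,1,1,1], linear=[[1.9,0.67,-3.3],[1.9,0.67,-3.3],[1.9,0.67,-3.3],[1.9,0.67,-3.3],[1.9,0.67,-3.3],[1.9,0.67,-3.3],[0,0,0],[0,0,-1.8]], rot=[[0,0,0],[0,0,0],[0,0,0],[0,0,0],[0,0,0],[0,0,0],[0,0,0],[0,0,0]])

```text
t: 2.15
eef_pos: [0.6532, 0.1486, 0.1407]
eef_rot: [0.707, -0.707, 0.0, 0.001]
force: [0.1, -0.9, 2.9]
finger_gap: 0.998
gripper_force: 0.0
```

Call:
servo_tool(grip=[1,1,1,1,1,1,0,0], linear=[[0,0,-1.8],[0,0,-1.8],[0,0,-1.8],[0,0,-1.8],[0,0,-1.8],[0,0,0],[0,0,0],[0,0,0]], rot=[[0,0,0],[0,0,0],[0,0,0],[0,0,0],[0,0,0],[0,0,0],[0,0,0],[0,0,0]])

```text
t: 2.82
eef_pos: [0.6533, 0.1482, 0.0527]
eef_rot: [0.707, -0.707, 0.0, -0.001]
force: [0.3, 0.8, 0.0]
finger_gap: 0.748
gripper_force: 0.0
```

Call:
servo_tool(grip=[0,0,0,0,0,0], linear=[[0,0,0],[0,0,0],[0,0,0],[0,0,0],[0,0,0],[0,0,0]], rot=[[0,0,0],[0,0,0],[0,0,0],[0,0,0],[0,0,0],[0,0,0]])

```text
t: 3.32
eef_pos: [0.6538, 0.1478, 0.053]
eef_rot: [-0.707, 0.707, -0.0, 0.001]
force: [-1.4, 1.9, 5.5]
finger_gap: 0.552
gripper_force: 41.7
```

Call:
servo_tool(grip=[0,0,0,0,0,0,0,0], linear=[[0,0,2],[0,0,3.5],[0,0,3.5],[0,0,3],[-1,-1.6,0],[-1.9,-3.1,0],[-1.9,-3.1,0],[-1.9,-3.1,0]], rot=[[0,0,0],[0,0,0],[0,0,0],[0,0,0],[0,0,0],[0,0,0],[0,0,0],[0,0,0]])

```text
t: 3.98
eef_pos: [0.5849, 0.0374, 0.1703]
eef_rot: [-0.707, 0.707, 0.001, -0.001]
force: [1.1, -0.3, -1.6]
finger_gap: 0.556
gripper_force: 41.8
```

Call:
servo_tool(grip=[0,0,0,0,0,0,0,0], linear=[[-1.9,-3.1,0],[-1.9,-3.1,0],[-1.9,-3.1,0],[-1.9,-3.1,0],[-1.9,-3.1,0],[-1.9,-3.1,0],[-1.9,-3.1,0],[-0.9,-2,0]], rot=[[0,0,0],[0,0,0],[0,0,0],[0,0,0],[0,0,0],[0,0,0],[0,0,0],[0,0,0]])

```text
t: 4.65
eef_pos: [0.4421, -0.2007, 0.1713]
eef_rot: [-0.706, 0.708, 0.0, 0.0]
force: [1.0, -0.3, -1.7]
finger_gap: 0.555
gripper_force: 41.8
```

Call:
servo_tool(grip=[0,0], linear=[[0,0,0],[0,0,0]], rot=[[0,0,0],[0,0,0]])

```text
t: 4.82
eef_pos: [0.4435, -0.1996, 0.171]
eef_rot: [-0.706, 0.708, 0.0, 0.0]
force: [-0.3, 0.6, -1.5]
finger_gap: 0.548
gripper_force: 41.8
```

```bash
python3 meas.py w2
```

```text
4.8667 [ 0.4439 -0.1989  0.1709] [-1.0e+00  2.3e-03  4.0e-04]
px [251. 304.] n 62188 z 0.265 ctr [ 444.9 -211.6] size [ 18. 122.] ang 89.6
px [60. 76.] n 5316 z 0.064 ctr [ 616.2 -300.1] size [51. 52.] ang 25.6
px [  2. 150.] n 118 z 0.014 ctr [ 713.3 -231.2] size [31.  6.] ang 76.1
px [ 61. 220.] n 3811 z 0.045 ctr [ 650.7 -159.9] size [38. 68.] ang 8.2
```

View pics/w2.png

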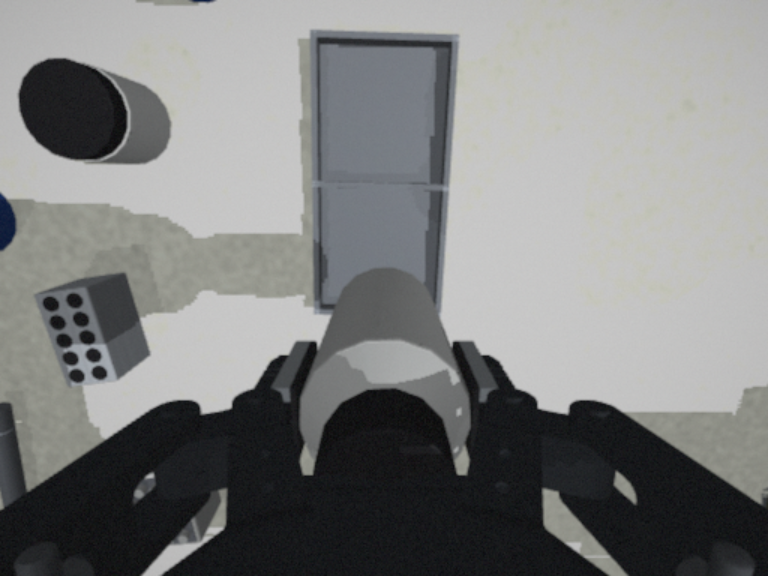

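The bottle is held upright. The tray's outer corners are at about (312,31), (458,36), (315,313) and (441,310), with the divider at (383,186). I'll cast rays for those and cross-check with a depth mask.

Run:
```python
from h import *
c,p,d=shot('wrist')
for u,v in[(312,31),(458,36),(315,313),(441,310),(383,186)]: print(u,v,(ray(c,u/1.5,v/1.5,.018)[:2]*1000).round(1))
P=cloud(c,d);m=(P[...,2]>.012)&(P[...,2]<.021)&(abs(P[...,0]-.446)<.06)&(P[...,1]<-.19)&(P[...,1]>-.37)
q=P[m][:,:2]*1000; print(len(q))
for y in range(-340,-190,20):
    s=q[abs(q[:,1]-y)<6]; print(y,s[:,0].min().round(1),s[:,0].max().round(1))
print(q[:,1].min()); s=q[(abs(q[:,0]-446)<30)&(abs(q[:,1]+260)<20)]; print(s.mean(0))
```

```text
312 31 [ 489.1 -349.9]
458 36 [ 399.3 -347. ]
315 313 [ 495.2 -168.1]
441 310 [ 404.1 -170.1]
383 186 [ 445.7 -257.3]
2552
-340 398.0 489.9
-320 398.7 490.9
-300 399.4 491.5
-280 399.9 491.8
-260 400.8 492.6
-240 401.2 493.5
-220 402.3 493.9
-200 402.6 494.3
-351.6213028841372
[ 445.63239203 -258.17034105]
```

Call:
servo_tool(grip=[0,0,0,0,0,0,0,0], linear=[[0,-2.6,0],[0.1,-2.6,0],[0,-2.6,0],[0,-2.6,0],[0,0,0],[0,0,-2.5],[0,0,-3],[0,0,-3]], rot=[[0,0,0],[0,0,0],[0,0,0],[0,0,0],[0,0,0],[0,0,0],[0,0,0],[0,0,0]])

```text
t: 5.58
eef_pos: [0.4462, -0.3019, 0.0854]
eef_rot: [0.707, -0.707, 0.0, -0.0]
force: [0.3, -0.8, -2.1]
finger_gap: 0.551
gripper_force: 41.8
```

Call:
servo_tool(grip=[0,0,0,0,0], linear=[[0,0,-1.2],[0,0,-0.8],[0,0,-0.5],[0,0,0],[0,0,0]], rot=[[0,0,0],[0,0,0],[0,0,0],[0,0,0],[0,0,0]])

```text
t: 6.0
eef_pos: [0.4461, -0.3029, 0.0628]
eef_rot: [-0.707, 0.707, -0.001, 0.0]
force: [-0.3, 0.4, -1.2]
finger_gap: 0.555
gripper_force: 41.7
```

Call:
servo_tool(grip=[0,0,0,0,1,1,1,1], linear=[[0,0,-0.3],[0,0,-0.2],[0,0,0],[0,0,0],[0,0,0],[0,0,0],[0,0,0],[0,0,0]], rot=[[0,0,0],[0,0,0],[0,0,0],[0,0,0],[0,0,0],[0,0,0],[0,0,0],[0,0,0]])

```text
t: 6.67
eef_pos: [0.4453, -0.3027, 0.0564]
eef_rot: [-0.707, 0.707, -0.0, -0.0]
force: [0.6, -0.7, -0.0]
finger_gap: 1.002
gripper_force: 0.0
```

Call:
servo_tool(grip=[1,1,1,1,1,1,1,1], linear=[[0,0,2],[0,0,3.5],[0,0,3.5],[0,0,3.5],[0,0,0],[1.5,1.0,0],[3.2,2.2,0],[3.2,2.2,0]], rot=[[0,0,0],[0,0,0],[0,0,0],[0,0,0],[0,0,0],[0,0,0.045],[0,0,0.05],[0,0,0.05]])

```text
t: 7.33
eef_pos: [0.5248, -0.2486, 0.182]
eef_rot: [0.756, -0.654, 0.001, -0.0]
force: [2.1, -0.2, 1.0]
finger_gap: 1.002
gripper_force: 0.0
```

Call:
servo_tool(grip=[1,1,1,1,1,1], linear=[[3.2,2.2,0],[3.2,2.2,0],[3.2,2.2,0],[2.7,2.2,0],[0,0,0],[0,0,0]], rot=[[0,0,0],[0,0,0],[0,0,0],[0,0,0],[0,0,0],[0,0,0]])

```text
t: 7.83
eef_pos: [0.648, -0.1592, 0.1794]
eef_rot: [0.757, -0.654, -0.001, 0.001]
force: [-0.4, 0.3, -0.7]
finger_gap: 1.001
gripper_force: 0.0
```

```bash
python3 meas.py w3
```

```text
7.8833 [ 0.6474 -0.1602  0.1803] [-0.9895 -0.1445  0.0016]
px [316.  35.] n 4065 z 0.065 ctr [ 616.5 -297.5] size [52. 47.] ang 8.8
px [467.  91.] n 7115 z 0.067 ctr [ 461.4 -297.8] size [18. 45.] ang 20.7
px [172.  89.] n 3618 z 0.064 ctr [ 737.3 -236.7] size [51. 51.] ang 72.5
px [254. 180.] n 2496 z 0.046 ctr [ 651.3 -160.2] size [36. 68.] ang 7.8
px [256. 328.] n 47094 z 0.276 ctr [ 651.3 -172.1] size [119.  16.] ang 8.2
```

View pics/w3.png

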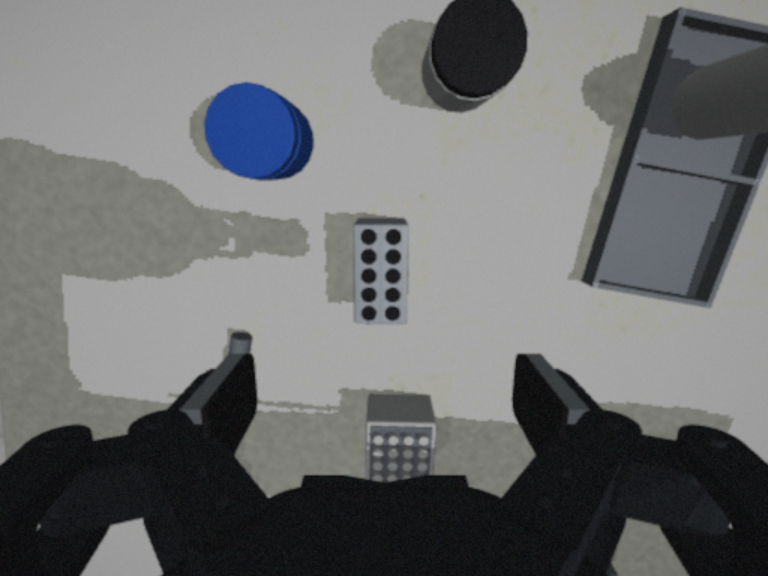

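The bottle stands in its bay at (740,90). The block is centred in the view at (380,272), aligned with the fingers.

Call:
servo_tool(grip=[1,1,1,1,1,1,1,1], linear=[[0.35,0,-2],[0,0,-3.5],[0,0,-3.5],[0,0,-3.5],[0,0,-2.5],[0,0,-1.4],[0,0,0],[0,0,0]], rot=[[0,0,0],[0,0,0],[0,0,0],[0,0,0],[0,0,0],[0,0,0],[0,0,0],[0,0,0]])

```text
t: 8.55
eef_pos: [0.6507, -0.1616, 0.0183]
eef_rot: [0.756, -0.655, 0.0, 0.0]
force: [0.9, -0.6, 1.8]
finger_gap: 0.996
gripper_force: 0.0
```

Call:
servo_tool(grip=[0,0,0,0,0,0,0,0], linear=[[0,0,0],[0,0,0],[0,0,0],[0,0,0],[0,0,0],[0,0,0],[0,0,0],[0,0,0]], rot=[[0,0,0],[0,0,0],[0,0,0],[0,0,0],[0,0,0],[0,0,0],[0,0,0],[0,0,0]], grip_force=60)

```text
t: 9.22
eef_pos: [0.6515, -0.1607, 0.0188]
eef_rot: [0.756, -0.654, 0.001, -0.0]
force: [-1.1, 1.0, 6.1]
finger_gap: 0.413
gripper_force: 62.8
```

Call:
servo_tool(grip=[0,0,0,0], linear=[[0,0,0],[0,0,1],[0,0,1],[0,0,0]], rot=[[0,0,0],[0,0,0],[0,0,0],[0,0,0]])

```text
t: 9.55
eef_pos: [0.6516, -0.1609, 0.0396]
eef_rot: [0.756, -0.654, 0.001, -0.001]
force: [0.4, -0.5, -1.5]
finger_gap: 0.408
gripper_force: 61.8
```

Call:
servo_tool(grip=[0,0,0,0,0,0,0,0], linear=[[0,0,3.5],[0,0,3.5],[-3.4,-0.88,0],[-3.4,-0.88,0],[-3.4,-0.88,0],[-3.4,-0.88,0],[-3.4,-0.88,0],[-3.4,-0.88,0]], rot=[[0,0,0],[0,0,0],[0,0,-0.03],[0,0,-0.03],[0,0,-0.03],[0,0,-0.03],[0,0,-0.03],[0,0,-0.03]])

```text
t: 10.22
eef_pos: [0.4448, -0.2137, 0.1068]
eef_rot: [-0.694, 0.72, 0.0, -0.0]
force: [0.7, 0.0, -2.1]
finger_gap: 0.408
gripper_force: 62.0
```

Call:
servo_tool(grip=[0,0,0,0,0,0,0,0], linear=[[0,0,0],[0,0,-2],[0,0,-2.5],[0,0,-2],[0,0,-1],[0,0,-0.8],[0,0,0],[0,0,0]], rot=[[0,0,0],[0,0,0],[0,0,0],[0,0,0],[0,0,0],[0,0,0],[0,0,0],[0,0,0]])

```text
t: 10.88
eef_pos: [0.4473, -0.2137, 0.025]
eef_rot: [-0.694, 0.72, -0.0, 0.0]
force: [0.3, -0.2, -3.4]
finger_gap: 0.413
gripper_force: 62.4
```

Call:
servo_tool(grip=[0,0,0,1,1,1,1,1], linear=[[0,0,-0.15],[0,0,-0.15],[0,0,0],[0,0,0],[0,0,0],[0,0,0],[0,0,0],[0,0,1.5]], rot=[[0,0,0],[0,0,0],[0,0,0],[0,0,0],[0,0,0],[0,0,0],[0,0,0],[0,0,0]])

```text
t: 11.55
eef_pos: [0.4449, -0.213, 0.0335]
eef_rot: [-0.694, 0.72, 0.002, -0.001]
force: [-0.3, -0.3, -0.2]
finger_gap: 1.001
gripper_force: 0.0
```

Call:
servo_tool(grip=[1,1,1,1,1,1,1,1], linear=[[0,0,3.5],[0,0,3.5],[0,0,2],[2.5,0,0],[3.6,-2,0],[3.6,-2.2,0],[3.6,-2.2,0],[3.6,-2.2,0]], rot=[[0,0,0],[0,0,0],[0,0,0],[0,0,0],[0,0,0],[0,0,0],[0,0,0],[0,0,0]])

```text
t: 12.22
eef_pos: [0.616, -0.2998, 0.1259]
eef_rot: [-0.694, 0.72, -0.0, -0.0]
force: [1.0, -0.0, 0.8]
finger_gap: 0.998
gripper_force: 0.0
```

Call:
servo_tool(grip=[1,1], linear=[[0,0,0],[0,0,0]], rot=[[0,0,0],[0,0,0]])

```text
t: 12.38
eef_pos: [0.6146, -0.2993, 0.1211]
eef_rot: [-0.694, 0.72, 0.003, -0.002]
force: [-0.4, 0.0, -0.4]
finger_gap: 1.001
gripper_force: 0.0
```

```bash
python3 meas.py w4
```

```text
12.4333 [ 0.6142 -0.299   0.1239] [-0.9993  0.0366  0.0038]
px [331.  61.] n 6178 z 0.064 ctr [ 560.5 -398.4] size [51. 51.] ang 76.8
px [292. 303.] n 58280 z 0.216 ctr [ 615.8 -311.6] size [ 18. 120.] ang 87.4
px [254. 201.] n 4293 z 0.064 ctr [ 617.  -300.3] size [51. 50.] ang 88.4
```

View pics/w4.png

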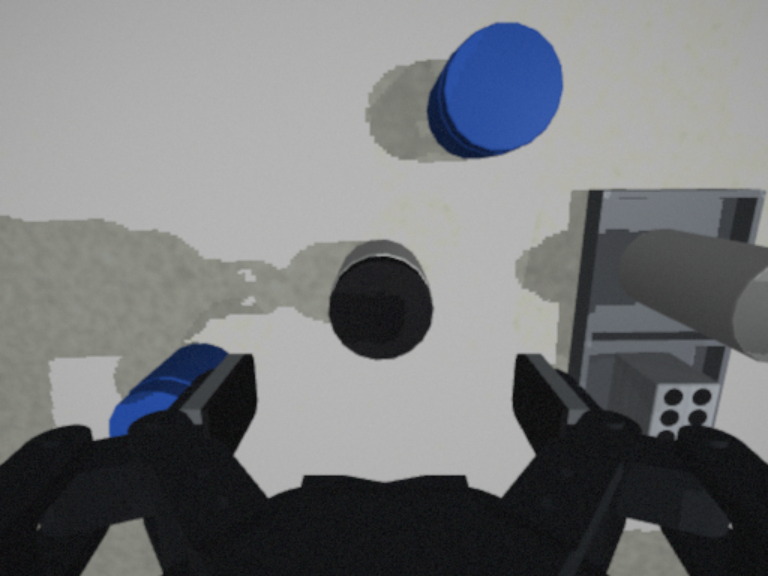

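The bottle and block sit in separate bays at (700,280) and (680,395). The black-lidded white jar at (380,305) is centred between the fingers, with the blue ones at (500,90) and (165,390).

Call:
servo_tool(grip=[1,1,1,1,1,1,0,0], linear=[[0.25,-0.1,-1.5],[0,0,-3.5],[0,0,-3.5],[0,0,-1.7],[0,0,-0.8],[0,0,0],[0,0,0],[0,0,0]], rot=[[0,0,0],[0,0,0],[0,0,0],[0,0,0],[0,0,0],[0,0,0],[0,0,0],[0,0,0]], grip_force=45)

```text
t: 13.1
eef_pos: [0.6182, -0.3001, 0.0198]
eef_rot: [-0.694, 0.72, -0.002, 0.001]
force: [1.3, 0.6, 0.4]
finger_gap: 0.747
gripper_force: 0.0
```

Call:
servo_tool(grip=[0,0,0,0,0,0,0,0], linear=[[0,0,0],[0,0,0],[0,0,0],[0,0,0],[0,0,0],[0,0,0],[0,0,0],[0,0,0]], rot=[[0,0,0],[0,0,0],[0,0,0],[0,0,0],[0,0,0],[0,0,0],[0,0,0],[0,0,0]])

```text
t: 13.77
eef_pos: [0.6184, -0.3001, 0.0196]
eef_rot: [-0.694, 0.72, -0.002, 0.001]
force: [-1.0, 1.2, 6.8]
finger_gap: 0.614
gripper_force: 47.6
```

Call:
servo_tool(grip=[0,0,0,0], linear=[[0,0,1],[0,0,2],[0,0,0],[0,0,0]], rot=[[0,0,0],[0,0,0],[0,0,0],[0,0,0]])

```text
t: 14.1
eef_pos: [0.618, -0.3, 0.0487]
eef_rot: [-0.694, 0.72, -0.002, 0.001]
force: [0.3, -0.2, -1.3]
finger_gap: 0.619
gripper_force: 47.3
```

Call:
servo_tool(grip=[0,0,0,0,0,0,0,0], linear=[[0,0,3],[0,0,3],[0,0,3],[-1.32,3.35,0],[-1.32,3.35,0],[-1.32,3.35,0],[-1.32,3.35,0],[-1.32,3.35,0]], rot=[[0,0,0],[0,0,0.035],[0,0,0],[0,0,0],[0,0,0],[0,0,0],[0,0,0],[0,0,0]])

```text
t: 14.77
eef_pos: [0.5496, -0.1308, 0.1354]
eef_rot: [-0.707, 0.708, 0.001, -0.0]
force: [-0.1, 1.9, 0.2]
finger_gap: 0.617
gripper_force: 47.6
```

Call:
servo_tool(grip=[0,0,0,0,0,0,0,0], linear=[[-1.32,3.35,0],[-1.32,3.35,0],[-1.32,3.35,0],[-1.32,3.35,0],[-1.32,3.35,0],[-1.32,3.35,0],[-1.32,3.35,0],[-1.32,3.35,0]], rot=[[0,0,0],[0,0,0],[0,0,0],[0,0,0],[0,0,0],[0,0,0],[0,0,0],[0,0,0]])

```text
t: 15.43
eef_pos: [0.444, 0.1371, 0.1359]
eef_rot: [-0.707, 0.708, 0.0, -0.0]
force: [1.1, 0.3, -0.9]
finger_gap: 0.618
gripper_force: 47.6
```

Call:
servo_tool(grip=[0,0,0,0,0,0,0,0], linear=[[0,0,0],[0,0,0],[0,0,-2.5],[0,0,-3.5],[0,0,-2.5],[0,0,-1.5],[0,0,-0.8],[0,0,0]], rot=[[0,0,0],[0,0,0],[0,0,0],[0,0,0],[0,0,0],[0,0,0],[0,0,0],[0,0,0]])

```text
t: 16.1
eef_pos: [0.4444, 0.1343, 0.0262]
eef_rot: [-0.706, 0.708, 0.0, -0.002]
force: [0.1, -1.1, -1.2]
finger_gap: 0.62
gripper_force: 47.6
```

Call:
servo_tool(grip=[0,0,0,1,1,1,1,1], linear=[[0,0,-0.15],[0,0,-0.15],[0,0,0],[0,0,0],[0,0,0],[0,0,0],[0,0,0],[0,0,1.5]], rot=[[0,0,0],[0,0,0],[0,0,0],[0,0,0],[0,0,0],[0,0,0],[0,0,0],[0,0,0]])

```text
t: 16.77
eef_pos: [0.4437, 0.135, 0.0378]
eef_rot: [-0.707, 0.708, 0.001, -0.002]
force: [-1.5, 0.2, 0.2]
finger_gap: 1.0
gripper_force: 0.0
```

Call:
servo_tool(grip=[1,1,1,1,1,1,1,1], linear=[[0,0,3.5],[0,0,3.5],[0,0,2.5],[2.3,-2.1,0],[2.85,-2.57,0],[2.85,-2.57,0],[2.85,-2.57,0],[2.85,-2.57,0]], rot=[[0,0,0],[0,0,0],[0,0,0],[0,0,0.02],[0,0,0.05],[0,0,0.05],[0,0,0],[0,0,0]])

```text
t: 17.43
eef_pos: [0.5836, 0.0107, 0.1354]
eef_rot: [0.748, -0.664, 0.0, -0.0]
force: [0.2, 0.9, 0.2]
finger_gap: 1.003
gripper_force: 0.0
```

Call:
servo_tool(grip=[1,1,1], linear=[[3.4,-3.0,0],[0,0,0],[0,0,0]], rot=[[0,0,0],[0,0,0],[0,0,0]])

```text
t: 17.68
eef_pos: [0.6139, -0.0173, 0.1331]
eef_rot: [0.747, -0.665, -0.001, 0.002]
force: [0.0, 0.5, 0.5]
finger_gap: 0.997
gripper_force: 0.0
```

```bash
python3 meas.py w5
```

```text
17.7333 [ 0.6135 -0.0162  0.1342] [-0.9931 -0.1172  0.0021]
px [457.  29.] n 1198 z 0.018 ctr [ 457.7 -168.1] size [22. 85.] ang 74.5
px [484.  12.] n 1331 z 0.046 ctr [ 456.4 -179.3] size [ 4. 24.] ang 83.5
px [246. 320.] n 49816 z 0.229 ctr [617.1 -30. ] size [119.  17.] ang 6.2
px [254. 190.] n 4836 z 0.05 ctr [616.5 -19.8] size [52. 66.] ang 6.9
```

View pics/w5.png

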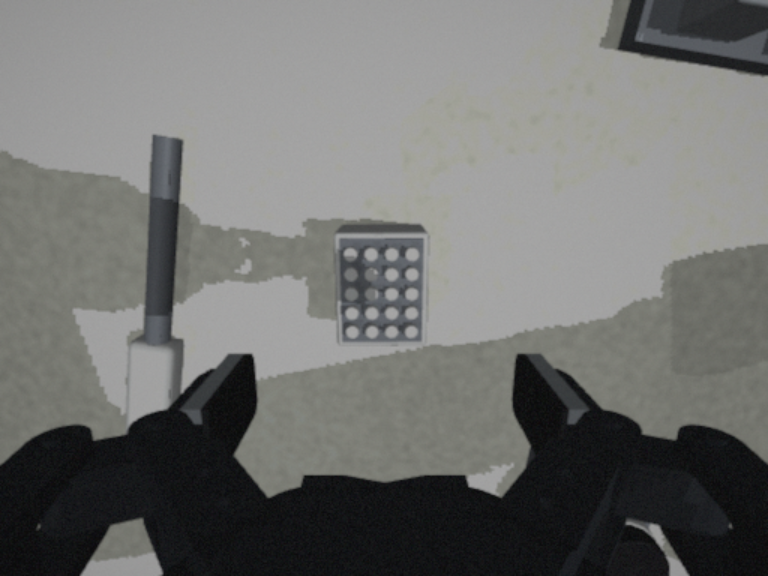

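The tip box is centred at (382,288) and square to the fingers; the pipette is at the left, well clear.

Call:
servo_tool(grip=[1,1,1,1,1,1,0,0], linear=[[0.27,-0.3,-2],[0,0,-3.5],[0,0,-3.5],[0,0,-2],[0,0,-1],[0,0,0],[0,0,0],[0,0,0]], rot=[[0,0,0],[0,0,0],[0,0,0],[0,0,0],[0,0,0],[0,0,0],[0,0,0],[0,0,0]])

```text
t: 18.4
eef_pos: [0.6176, -0.018, 0.0182]
eef_rot: [0.748, -0.663, 0.001, -0.001]
force: [0.0, -0.3, 0.6]
finger_gap: 0.75
gripper_force: 0.0
```

Call:
servo_tool(grip=[0,0,0,0,0,0,0,0], linear=[[0,0,0],[0,0,0],[0,0,0],[0,0,0],[0,0,0],[0,0,0],[0,0,0],[0,0,0]], rot=[[0,0,0],[0,0,0],[0,0,0],[0,0,0],[0,0,0],[0,0,0],[0,0,0],[0,0,0]])

```text
t: 19.07
eef_pos: [0.6178, -0.0182, 0.018]
eef_rot: [0.748, -0.664, 0.001, -0.002]
force: [-0.9, 2.0, 7.5]
finger_gap: 0.6
gripper_force: 49.5
```

Call:
servo_tool(grip=[0,0,0,0], linear=[[0,0,1],[0,0,2],[0,0,0],[0,0,0]], rot=[[0,0,0],[0,0,0],[0,0,0],[0,0,0]])

```text
t: 19.4
eef_pos: [0.6172, -0.0184, 0.0472]
eef_rot: [0.748, -0.664, 0.001, -0.001]
force: [-0.6, -0.2, -0.6]
finger_gap: 0.601
gripper_force: 48.5
```

Call:
servo_tool(grip=[0,0,0,0,0,0,0,0], linear=[[0,0,3],[0,0,3],[0,0,3],[-2.14,3.06,0],[-2.14,3.06,0],[-2.14,3.06,0],[-2.14,3.06,0],[-2.14,3.06,0]], rot=[[0,0,0],[0,0,0],[0,0,0],[0,0,-0.04],[0,0,-0.04],[0,0,-0.04],[0,0,0],[0,0,0]])

```text
t: 20.07
eef_pos: [0.5076, 0.1353, 0.1344]
eef_rot: [-0.706, 0.708, 0.0, -0.0]
force: [1.1, 0.8, -0.9]
finger_gap: 0.6
gripper_force: 48.5
```

Call:
servo_tool(grip=[0,0,0,0,0,0,0,0], linear=[[-2.14,3.06,0],[-2.14,3.06,0],[-2.14,3.06,0],[0,0,0],[0,0,-2.5],[0,0,-3.5],[0,0,-2.5],[0,0,-1.5]], rot=[[0,0,0],[0,0,0],[0,0,0],[0,0,0],[0,0,0],[0,0,0],[0,0,0],[0,0,0]])

```text
t: 20.73
eef_pos: [0.443, 0.2249, 0.031]
eef_rot: [-0.707, 0.708, 0.001, -0.003]
force: [0.7, 0.1, -0.8]
finger_gap: 0.597
gripper_force: 48.5
```

Call:
servo_tool(grip=[0,0,0,0], linear=[[0,0,-0.8],[0,0,-0.3],[0,0,0],[0,0,0]], rot=[[0,0,0],[0,0,0],[0,0,0],[0,0,0]])

```text
t: 21.07
eef_pos: [0.4456, 0.2266, 0.0254]
eef_rot: [-0.707, 0.707, -0.0, 0.001]
force: [0.4, 1.1, -0.9]
finger_gap: 0.599
gripper_force: 48.5
```

Call:
servo_tool(grip=[0,0,0,1,1,1,1,1], linear=[[0,0,-0.15],[0,0,-0.2],[0,0,0],[0,0,0],[0,0,0],[0,0,0],[0,0,0],[0,0,1.5]], rot=[[0,0,0],[0,0,0],[0,0,0],[0,0,0],[0,0,0],[0,0,0],[0,0,0],[0,0,0]])

```text
t: 21.73
eef_pos: [0.4433, 0.225, 0.0328]
eef_rot: [-0.707, 0.708, 0.001, -0.003]
force: [-0.6, 0.2, -0.1]
finger_gap: 1.001
gripper_force: 0.0
```

Call:
servo_tool(grip=[1,1,1,1,1,1,1,1], linear=[[0,0,3.5],[0,0,3.5],[0,0,3.5],[0,0,2],[2,0.7,0],[3.6,1.35,0],[3.6,1.35,0],[3.6,1.35,0]], rot=[[0,0,0],[0,0,0],[0,0,0],[0,0,0],[0,0,0],[0,0,0],[0,0,0],[0,0,0]])

```text
t: 22.4
eef_pos: [0.5746, 0.2743, 0.1609]
eef_rot: [-0.707, 0.707, 0.0, 0.0]
force: [0.1, 1.2, 1.7]
finger_gap: 1.005
gripper_force: 0.0
```

Call:
servo_tool(grip=[1,1,1,1], linear=[[3.6,1.35,0],[1.8,0.6,0],[0,0,0],[0,0,0]], rot=[[0,0,0],[0,0,0],[0,0,0],[0,0,0]])

```text
t: 22.73
eef_pos: [0.6274, 0.2931, 0.1588]
eef_rot: [-0.706, 0.708, 0.0, -0.001]
force: [-1.0, 0.0, -0.8]
finger_gap: 1.002
gripper_force: 0.0
```

```bash
python3 meas.py w6
```

```text
22.7833 [0.6269 0.2931 0.1598] [-1.      0.0013  0.0013]
px [104.  20.] n 1046 z 0.022 ctr [762.8 147.9] size [30. 38.] ang 3.4
px [451. 101.] n 14745 z 0.055 ctr [447.7 198.8] size [ 52. 118.] ang 0.4
px [257. 200.] n 1603 z 0.1 ctr [628.2 294.2] size [26. 27.] ang 0.3
px [256. 330.] n 44847 z 0.256 ctr [628.9 280.1] size [ 16. 119.] ang 89.8
```

View pics/w6.png

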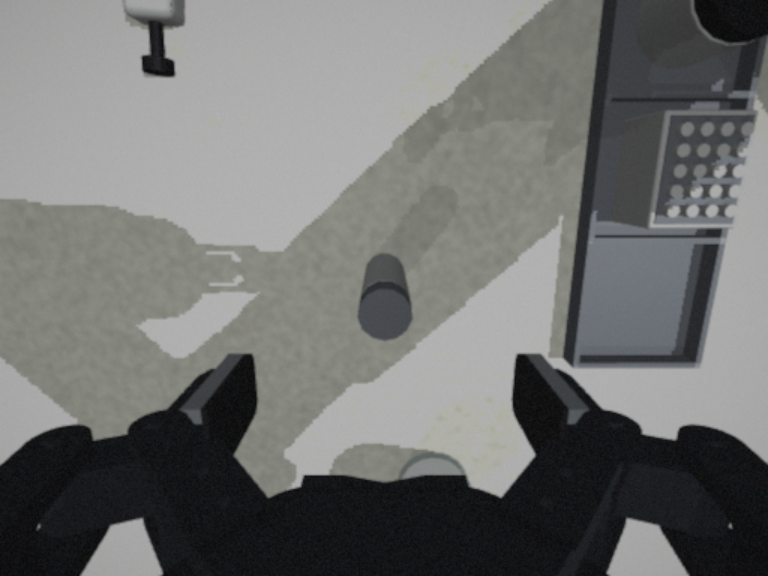

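The jar at (735,10) and the tip box at (700,170) are in their bays. The tube is centred at (385,310), and the beaker at (435,468) is well clear.

Call:
servo_tool(grip=[1,1,1,1,1,1,0,0], linear=[[0.1,0.1,-2],[0,0,-3.5],[0,0,-3.5],[0,0,-2],[0,0,-0.8],[0,0,0],[0,0,0],[0,0,0]], rot=[[0,0,0],[0,0,0],[0,0,0],[0,0,0],[0,0,0],[0,0,0],[0,0,0],[0,0,0]], grip_force=40)

```text
t: 23.45
eef_pos: [0.6291, 0.295, 0.0461]
eef_rot: [-0.707, 0.707, -0.001, 0.002]
force: [-1.0, 1.1, 1.3]
finger_gap: 0.751
gripper_force: 0.0
```

Call:
servo_tool(grip=[0,0,0,0,0,0,0,0], linear=[[0,0,0],[0,0,0],[0,0,0],[0,0,0],[0,0,0],[0,0,0],[0,0,0],[0,0,0]], rot=[[0,0,0],[0,0,0],[0,0,0],[0,0,0],[0,0,0],[0,0,0],[0,0,0],[0,0,0]])

```text
t: 24.12
eef_pos: [0.6284, 0.2946, 0.044]
eef_rot: [-0.707, 0.707, -0.0, 0.001]
force: [-2.1, -0.6, 5.2]
finger_gap: 0.316
gripper_force: 39.9
```

Call:
servo_tool(grip=[0,0,0,0,0], linear=[[0,0,0],[0,0,1],[0,0,2],[0,0,0],[0,0,0]], rot=[[0,0,0],[0,0,0],[0,0,0],[0,0,0],[0,0,0]])

```text
t: 24.53
eef_pos: [0.6287, 0.2946, 0.0743]
eef_rot: [-0.707, 0.707, -0.0, 0.001]
force: [-0.0, 0.7, -0.3]
finger_gap: 0.315
gripper_force: 39.6
```

Call:
servo_tool(grip=[0,0,0,0,0,0,0,0], linear=[[0,0,2.5],[0,0,2.5],[-2.2,0.25,0],[-3.5,0.4,0],[-3.5,0.4,0],[-3.5,0.4,0],[-3.5,0.4,0],[-2.0,0.2,0]], rot=[[0,0,0],[0,0,0],[0,0,0],[0,0,0],[0,0,0],[0,0,0],[0,0,0],[0,0,0]])

```text
t: 25.2
eef_pos: [0.4431, 0.3146, 0.1217]
eef_rot: [-0.707, 0.707, 0.0, -0.001]
force: [-0.5, 0.5, -0.1]
finger_gap: 0.317
gripper_force: 39.7
```

Call:
servo_tool(grip=[0,0,0,0,0,0,0,0], linear=[[0,0,0],[0,0,0],[0,0,-2],[0,0,-2.5],[0,0,-1.8],[0,0,-0.9],[0,0,-0.4],[0,0,0]], rot=[[0,0,0],[0,0,0],[0,0,0],[0,0,0],[0,0,0],[0,0,0],[0,0,0],[0,0,0]])

```text
t: 25.87
eef_pos: [0.447, 0.3144, 0.0475]
eef_rot: [-0.707, 0.708, -0.001, -0.0]
force: [-1.2, -1.3, 2.9]
finger_gap: 0.316
gripper_force: 40.0
```

Call:
servo_tool(grip=[0], linear=[[0,0,0]], rot=[[0,0,0]])

```text
t: 25.95
eef_pos: [0.447, 0.3145, 0.0475]
eef_rot: [-0.707, 0.708, -0.0, 0.0]
force: [-0.2, -2.0, 3.3]
finger_gap: 0.316
gripper_force: 40.1
```

On the floor (z 0.0475, light contact). I'll release, rise and withdraw to where both cameras can see the trays.

Call:
servo_tool(grip=[1,1,1,1,1,1,1,1], linear=[[0,0,0],[0,0,0],[0,0,0],[0,0,0],[0,0,0],[0,0,0],[0,0,2],[0,0,3.5]], rot=[[0,0,0],[0,0,0],[0,0,0],[0,0,0],[0,0,0],[0,0,0],[0,0,0],[0,0,0]])

```text
t: 26.62
eef_pos: [0.444, 0.313, 0.0978]
eef_rot: [-0.707, 0.708, 0.0, -0.004]
force: [-0.3, 1.1, 0.7]
finger_gap: 1.002
gripper_force: 0.0
```

Call:
servo_tool(grip=[1,1,1,1,1,1,1,1], linear=[[0,0,4],[0,0,4],[0,0,4],[0,0,4],[0,2,2],[-1.5,3.5,0],[-1.5,3.5,0],[-1.5,3.5,0]], rot=[[0,0,0],[0,0,0],[0,0,0],[0,0,0],[0,0,0],[0,0,0],[0,0,0],[0,0,0]])

```text
t: 27.28
eef_pos: [0.4004, 0.4411, 0.2824]
eef_rot: [-0.706, 0.708, 0.0, 0.001]
force: [0.7, -0.4, -0.4]
finger_gap: 0.999
gripper_force: 0.0
```

Call:
servo_tool(grip=[1,1,1,1,1,1,1,1], linear=[[-1.5,3.5,0],[-1.5,3.5,0],[-1.5,3,0],[0,0,0],[0,0,0],[0,0,0],[0,0,0],[0,0,0]], rot=[[0,0,0],[0,0,0],[0,0,0],[0,0,0],[0,0,0],[0,0,0],[0,0,0],[0,0,0]])

```text
t: 27.95
eef_pos: [0.3567, 0.5389, 0.2825]
eef_rot: [-0.706, 0.708, 0.0, 0.0]
force: [0.2, -0.3, -0.3]
finger_gap: 1.0
gripper_force: 0.0
```

Run:
```python
from h import *
for n in('top','side'):
    c,p,d=shot(n); P=cloud(c,d)
    if n=='side': cv2.imwrite('pics/side9.png',cv2.resize(p[100:350,120:420],(720,600),interpolation=cv2.INTER_CUBIC))
    else:
        cv2.imwrite('pics/top9.png',cv2.resize(p[120:270,80:420],(782,345),interpolation=cv2.INTER_CUBIC))
        m=((P[...,2]>.03)&(P[...,2]<.14)&(P[...,0]>.3)&(P[...,0]<.85)&(abs(P[...,1])<.6)).astype(np.uint8)
        k,l,st,ce=cv2.connectedComponentsWithStats(m)
        for i in range(1,k):
            if st[i,4]<30: continue
            q=P[l==i];h=np.percentile(q[:,2],92);t=q[q[:,2]>h-.012];r=cv2.minAreaRect((t[:,:2]*1000).astype(np.float32))
            print(h.round(3),np.round(r[0]),np.round(r[1]),round(r[2]))
s=arm.read_state();print(s['t'],s['eef_pos'])
```

```text
0.068 [ 736. -237.] [48. 52.] 65
0.091 [587. 471.] [71. 69.] 47
0.068 [ 559. -399.] [49. 51.] 28
0.107 [446. 313.] [25. 25.] 29
0.055 [445. 224.] [50. 66.] 1
0.072 [445. 135.] [48. 49.] 48
0.126 [ 445. -304.] [29. 30.] 27
0.054 [ 447. -213.] [69. 36.] 88
28.05 [0.35662616 0.53902406 0.28239001]
```

View pics/top9.png

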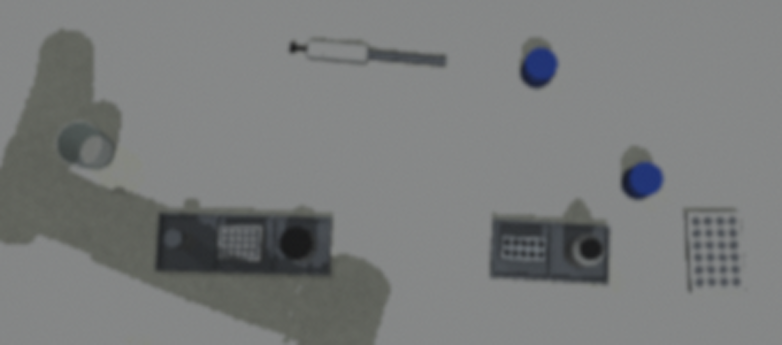

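View pics/side9.png

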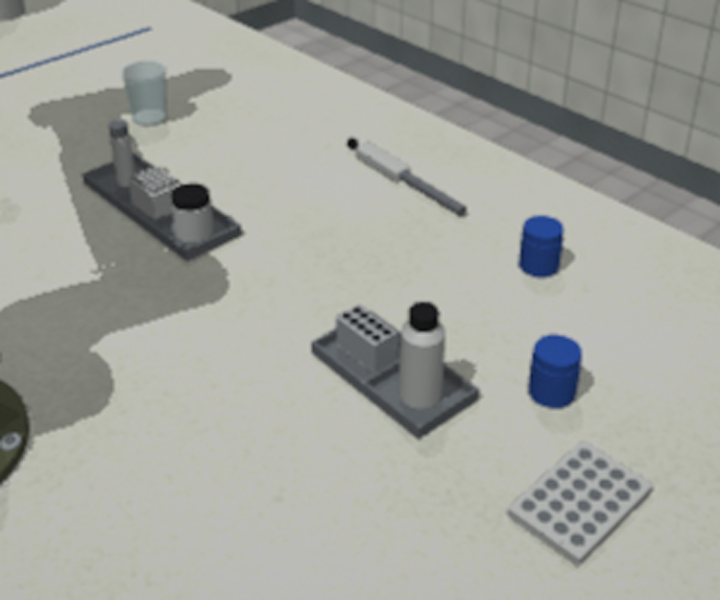

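All five stand upright in bays of their own: tube (118,155), tip box (155,190) and jar (191,215) in the three-bay tray, block (367,340) and bottle (423,355) in the two-bay tray. The bystanders haven't moved.

```bash
python3 -c "
from workcell import arm
print(arm.hand_in())"
```

```text
the job is handed in; nothing more can be done
None
```

Both kits are made up and handed in at about 28 s of the 128 s limit: the bottle and block are in the two-bay tray, and the jar, tip box and tube are in the three-bay tray, each upright in its own bay with the bystanders untouched.

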